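# Wind the planing clamp tight on an offcut by its loose-sleeved crank

### The arm

A 7-joint arm with a two-finger parallel gripper is mounted at the origin on a cart in front of the work surface, level with it; the furniture and walls round the work are solid. World frame = base frame: x ahead of the robot, y to its left, z up, the work surface at z = 0. Lengths are in m, angles in rad, forces in N, time in s.
With the tool pointing down it reaches from about 0.425 to 0.875 m from the base axis. Payload 4.7 kg.
Tool frame: the origin (TCP) lies on the mounting face of the last link; the fingertips stand 182 mm ahead of it and the grasp point (between the pads) lies ahead of it (ctrl.grip_point_offset is the z of the grasp point in the tool frame, in m); z points along the fingers, y is the line along which they close (so a half turn about z gives the same grasp; the last joint's range is limited). The gripper opens to 87 mm and grips with 3 to 60 N. Pads are 19 mm wide; open, the fingers measure 117 mm over their backs; the gripper's body (75 mm by 190 mm) begins 51 mm behind the grasp point.
Start: joints at [1.299, 0.321, -0.07, 1.45, 0.023, 1.371, -0.057], TCP at [0.183, -0.624, 0.405] pointing down, gripper open.
Joint ranges: [-2.86, 2.86], [-0.3, 2.09], [-1.38, 1.24], [0.06, 2.45], [-1.56, 4.7], [0.09, 2.05], [-2.69, 2.69]. Speed limits (rad/s): [2.57, 2.57, 3.14, 3.14, 3.14, 3.14, 3.14].

### API

Orientations are given as a rotation vector (axis times angle).
In Python, from bench import ctrl gives the robot as it stands.
- The arm moves only by the tool move_tool, called after "Call:" as name(argument=value, ...) on one line, values as JSON. Schema: {"type":"object","properties":{"rows":{"type":"object","properties":{"tx":{"type":"array","items":{"type":"number"},"minItems":1,"maxItems":20},"ty":{"type":"array","items":{"type":"number"},"minItems":1,"maxItems":20},"tz":{"type":"array","items":{"type":"number"},"minItems":1,"maxItems":20},"turn":{"type":"array","items":{"type":"number"},"minItems":1,"maxItems":20},"finger_gap":{"type":"array","items":{"type":"number"},"minItems":1,"maxItems":20}},"additionalProperties":false,"required":["tx","ty","tz","turn","finger_gap"]},"grip_force":{"type":"number"},"only":{"type":"string"},"quiet":{"type":"boolean"},"lines":{"type":"string"}},"required":["rows"],"additionalProperties":false}. rows is an object with one list for each field, all of the same length, 1 to 20, a row being the entries at one place: tx, ty, tz (the shift in fractions of the full range, 1 being 0.8 m), turn (a turn about the tool's z in shares of pi rad (1.0 is pi rad)), finger_gap (the opening from 0.0 (shut) to 1.0 (fully open)); each row is the pose to reach, as a shift and turn from the pose commanded when the call began, along the tool's axes at that moment; what a row does not reach only later rows make up. A row lasts 1/10 s, in which the tool goes at most 0.05 m and 0.15 rad, less where a joint would pass 70% of its speed; a pose out of reach is approached as far as the arm can. The fingers move at their own pace and stop on an object; grip_force is the grip in N (left out, the last holds). Time passes only in rows, so rows that do not move let the fingers close. The tool returns the time, the measured TCP pose, the force, the opening and the grip force at its end. only (a regular expression) keeps the lines of the reply that match it, lines (a string "A,B") keeps lines A to B, and quiet returns only ok. Shift and turn numbers lie between -1 and 1, and a call with a number outside is refused. Input that does not fit is refused with a message, and nothing moves.
- ctrl.get_state(): the state, without advancing time (a new reading comes with each control period).
- ctrl.get_image(name): name is "scene" or "top"; returns (picture, depth): 400x640x3 uint8, red, green, blue; 400x640 float32, m along the optical axis (not along the pixel's ray), 0 where there is no reading.
- ctrl.camera_model(name): a dict with "vertical_fov" (degrees; the focal length in pixels is half the picture's height over the tangent of half this angle, whatever the lens; pixels are square), "cx", "cy" (the principal point, pixels), "rvec" (rotation vector, rad) and "tvec" (3), from world to camera coordinates, as OpenCV has them. Camera axes: x right, y down, z forward; pixel columns grow to the right and rows downward; lengths in m; the calibration is good to about 2 mm. A picture is of the moment at which its call begins. camera_model takes no time and is no camera call.
- ctrl.close_job(): hands the job in; it is judged then, once.
The state is a dict: "time": time; "joint_positions": joint angles; "qd": joint speeds; "joint_torque": joint torques, N m; "position": TCP position; "tool_rot": TCP orientation; "ft_force": force on the tool from outside, world axes, zero at the start; "torque": the same for the moment, N m; "grip_width": opening from 0.0 (shut) to 1.0 (fully open); "grip_force": force on a finger pad.
Only numpy, scipy, OpenCV 4.12 (cv2) and the standard library are available. Lean on these libraries where they do the work, as an engineer would, in place of code of your own. Each camera call takes 0.05 s, during which the arm holds its last target. There are 200 camera calls.

### The job

Set the square wooden offcut with the dark knot flat on the bed of the grey planing clamp, lengthwise between the end stop and the jaw, and let go of it. Then take the crank by its loose wooden sleeve and, keeping hold of the sleeve all the while the crank turns, wind it clockwise until the jaw grips the offcut firmly but is not overtightened: stop when the sleeve takes about 4 N more push than it did while the crank ran free. Then let go without backing the crank off, and leave the plane, the wedge and the strip where they lie.

Things in the scene. Friction and masses are not known exactly. Their poses are not given: they have to be found in the camera images.
- clamp: Grey planing clamp, fixed to the table: base 86 x 300 x 12 mm, long along its y. Origin: centre of its underside, z up. From -y to +y: steel end stop, free bed (top at z = 12 mm), jaw 56 mm wide (top at 53 mm) on a carriage, gear housing 74 x 70 mm (top at 62 mm) with the crank on it. Gap between end stop and jaw at the start: 113 to 137 mm.
- bed (a point): Point on the bed top, on the clamp's centre line, 50 mm from the end stop's face: the centre of the offcut's underside comes here when clamped. Turning the crank clockwise moves the sprung jaw (12 N per mm) to the end stop, 6 mm per rad. How far the jaw stands out is set by hand, varies by 16 mm and is not measured: it meets the offcut at a crank angle of 4.1 to 6.9 rad, to be felt.
- end_stop: Steel end stop of the clamp, 66 mm wide, 40 mm high; origin at the foot of the middle of its working face, on the bed; axes as the clamp's: +y points from the face along the bed to the jaw.
- block: Offcut of pale wood, square in section, 45 x 100 x 45 mm (its y is the length), 0.13 kg, with a round dark knot on it; lies loose on the table to the right of the clamp. Origin: centre of its underside, z up. Hold it across its 45 mm width. In the clamp its length lies along the clamp's y; the jaw pushes it up to the end stop, within 14 mm of the clamp's centre line.
- sleeve: Loose wooden sleeve of the crank, upright, 22 mm in diameter, 64 mm long, spins freely on its pin. Origin: on the pin at its lower end (85 mm above the table); its top is at 149 mm, with a steel pin head up to 155 mm. Room for fingers all round; the crank arm ends below it at 82 mm.
- crank_axis (a point): Point on the upright axis of the crank, 117 mm above the table, at the height of the middle of the sleeve.
- crank_grip (a point): Middle of the sleeve, on its pin, 117 mm above the table: the place to hold. It runs on a level circle of 55 mm radius about crank_axis. Running free it takes about 8 N of push along the circle (5 to 8 N is felt, by how you move and pause: compare like with like), and about 0.1 N more for each N with which the jaw grips the offcut.
- crank (a joint): Crank angle in rad, 0.7 to 1.9 at the start, grows clockwise seen from above (tightening), end of travel 9.2. At 0 the sleeve lies on the clamp's +x side of the axis. Friction (0.46 N m) holds the crank where it is left, also when tight. A grip on the offcut of 20 to 70 N is right; more spoils it.
- plane: Bystander: block plane, 52 x 165 x 56 mm, near the robot. Origin: centre of its underside.
- wedge: Bystander: sawn wooden wedge, 32 x 90 x 34 mm, on the right. Origin: centre of its underside.
- strip: Bystander: flat dark wooden strip, 25 x 160 x 12 mm, near the robot. Origin: centre of its underside.

How it is judged:
On the way, in this order (a step that is already met when the one before it is completed fails the run):
1. the offcut stands flat on the bed between end stop and jaw, let go (x of block in the frame of clamp between -0.014 and 0.014 m and z of block in the frame of clamp between 0.008 and 0.016 m and angle between block's own z axis and vertical below 0.08 rad and y of block in the frame of end_stop between 0.045 and 0.085 m and contact force between the fingers and block below 0.1 N), for 0.2 s.
2. the jaw begins to grip the offcut (over 15 N on the end stop) while the fingers hold the sleeve between them (contact force between block and end_stop above 15 N and contact force between the fingers and sleeve above 18 N), for 0.2 s.
At the end, for the whole second after the job is handed in: The offcut lies flat on the bed, square (within 0.08 rad) and within 14 mm of the centre line, against the end stop, gripped by the jaw with 20 to 70 N; the crank stands still (x of block in the frame of clamp between -0.014 and 0.014 m and z of block in the frame of clamp between 0.008 and 0.016 m and angle between block's own z axis and vertical below 0.08 rad and y of block in the frame of end_stop below 0.055 m and angle between the y axis of block and the y axis of clamp, either way round below 0.08 rad and contact force between block and end_stop between 20 and 70 N and velocity of joint crank between -0.05 and 0.05 rad/s); the robot touches nothing.
It fails at once if the offcut is squeezed with more than 70 N (contact force between block and end_stop above 70 N).
It fails at once if the crank turns (faster than 0.3 rad/s) while the fingers are not on its sleeve ((velocity of joint crank above 0.3 rad/s or velocity of joint crank below -0.3 rad/s) and contact force between the fingers and sleeve below 1 N).
It fails at once if the plane, the wedge or the strip is moved by more than 30 mm (distance of any of plane, wedge, strip from where it was at the start of the episode above 0.03 m).
It also fails if it takes over 72 s, if anything falls off the work surface, if the arm or the gripper's body presses on something with over 40 N, if the wrist force passes 120 N, or if a joint passes its speed limit or range.

## Working session

There is one attempt and no reset: what is moved stays moved. The work goes in short steps, Python scripts to look and compute and a tool call to move; the robot and the scene stay as the last step left them, time stands still between calls to the robot, and variables do not carry over. Pictures are saved under pics/ and viewed, at most 10 in all, crops included, and the job is handed in when it is done.

```bash
ls; mkdir -p pics; python3 - <<'E'
from bench import ctrl
import cv2, numpy as np
s=ctrl.get_state(); print({k:np.round(v,3).tolist() for k,v in s.items()}, ctrl.grip_point_offset)
for n in("scene","top"):
    im,d=ctrl.get_image(n); cv2.imwrite(f"pics/{n}0.png",im[:,:,::-1]); np.save(f"pics/{n}0d.npy",d); print(n,ctrl.camera_model(n))
E
```

```text
pics
{'time': 0.0, 'joint_positions': [1.299, 0.322, -0.07, 1.452, 0.023, 1.371, -0.057], 'qd': [-0.0, -0.001, 0.002, 0.002, -0.0, -0.0, -0.0], 'joint_torque': [0.0, -49.13, -0.404, -31.253, -0.064, 0.044, 0.0], 'position': [0.183, -0.623, 0.404], 'tool_rot': [-3.108, -0.447, 0.001], 'ft_force': [0.465, -0.853, -0.625], 'torque': [-0.02, 0.018, 0.002], 'grip_force': 0.0, 'grip_width': 1.0} 0.1635
scene {'vertical_fov': 45.67324071433488, 'cx': 328.00189474396615, 'cy': 193.8311154506633, 'rvec': array([ 2.63547722, -0.10681694,  0.03230434]), 'tvec': array([-0.51487534, -0.10595094,  1.3136312 ])}
top {'vertical_fov': 53.18173197941915, 'cx': 320.5445883584582, 'cy': 203.16013703318023, 'rvec': array([ 2.17543181, -2.17364774,  0.03717422]), 'tvec': array([-0.18275138,  0.50883814,  1.11539342])}
```

View pics/scene0.png

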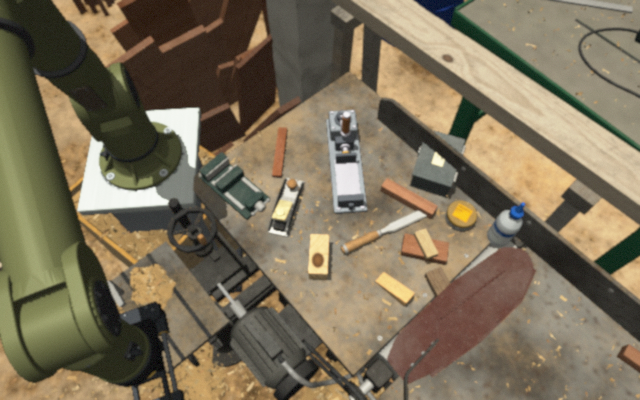

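View pics/top0.png

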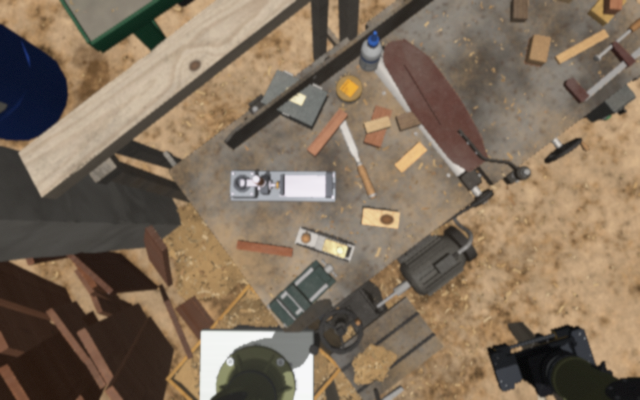

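The scene view shows the clamp at about (347,165), with the end stop at its near end (350,210), the jaw and crank at the far end (345,125), and the block with its knot at (318,256). In the top view the clamp is at (283,186), with the housing and sleeve on the left (255,183), and the block is at (381,218).

```bash
cat > h.py <<'E'
from bench import ctrl
import cv2, numpy as np
from scipy.spatial.transform import Rotation as R
def cam(n):
    m=ctrl.camera_model(n); f=200/np.tan(np.radians(m["vertical_fov"]/2))
    return np.array([[f,0,m["cx"]],[0,f,m["cy"]],[0,0,1]]),R.from_rotvec(m["rvec"]).as_matrix(),np.array(m["tvec"])
def ray(n,uv):
    K,Rm,t=cam(n); d=Rm.T@np.linalg.solve(K,[uv[0],uv[1],1]); return -Rm.T@t,d
def onz(n,uv,z):
    c,d=ray(n,uv); return c+d*(z-c[2])/d[2]
def tri(a,b):  # scene px, top px -> point, gap
    c1,d1=ray("scene",a); c2,d2=ray("top",b)
    s=np.linalg.lstsq(np.stack([d1,-d2],1),c2-c1,rcond=None)[0]
    p,q=c1+s[0]*d1,c2+s[1]*d2; return (p+q)/2,np.linalg.norm(p-q)
def px(n,p):
    K,Rm,t=cam(n); q=K@(Rm@np.asarray(p)+t); return q[:2]/q[2]
def dep(n,uv,D):
    K,Rm,t=cam(n); u,v=int(round(uv[0])),int(round(uv[1]))
    return Rm.T@(np.linalg.solve(K,[uv[0],uv[1],1])*D[v,u]-t)
E
python3 - <<'E'
import cv2, numpy as np
from h import *
s=cv2.imread("pics/scene0.png");t=cv2.imread("pics/top0.png")
a=cv2.resize(s[100:290,285:385],None,fx=3.1,fy=3.1,interpolation=cv2.INTER_CUBIC)
b=cv2.resize(t[155:240,220:410],None,fx=4.2,fy=4.2,interpolation=cv2.INTER_CUBIC)
cv2.imwrite("pics/c1.png",a);cv2.imwrite("pics/c2.png",b)
for n,uv in(("scene",(318,250)),("scene",(350,180)),("scene",(346,110)),("top",(370,217)),("top",(310,186)),("top",(240,190)),("top",(258,183)),("top",(330,250))):
    print(n,uv,dep(n,uv,np.load(f"pics/{n}0d.npy")).round(3))
E
```

```text
scene (318, 250) [ 0.465 -0.338  0.047]
scene (350, 180) [ 0.565 -0.131  0.012]
scene (346, 110) [0.569 0.045 0.086]
top (370, 217) [ 0.469 -0.319  0.042]
top (310, 186) [ 0.558 -0.152  0.013]
top (240, 190) [0.541 0.034 0.07 ]
top (258, 183) [ 0.552 -0.029  0.144]
top (330, 250) [ 0.379 -0.209  0.037]
```

View pics/c1.png

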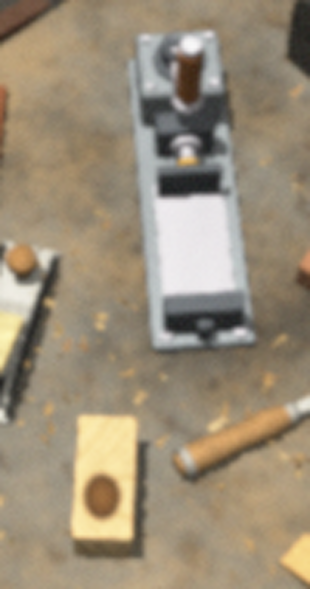

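View pics/c2.png

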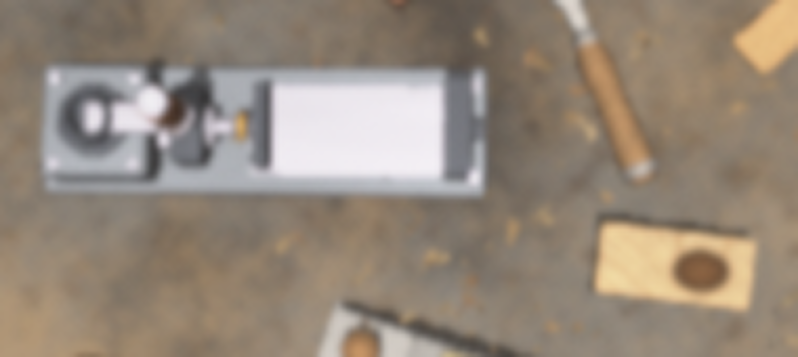

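The crops show this:
- The block's top face is at c2 (597-755, 222-308).
- The clamp base corners are at c2 (47,66), (487,68), (485,195) and (43,192).
- The end stop's dark band is at c2 x 445-470, and the jaw at x 252-270.
- The white pin head is at c2 (152,100) and c1 (190,45).

Next I'll work out the numbers.

```bash
python3 - <<'E'
from h import *
A=lambda u,v:(u/3.1+285-.34,v/3.1+100-.34)
B=lambda u,v:(u/4.2+220-.38,v/4.2+155-.38)
p,g=tri(A(190,45),B(152,100)); print("pinhead",p.round(4),g.round(4))
p,g=tri(A(103,496),B(700,270)); print("knot",p.round(4),g.round(4))
for n,roi in(("scene",(285,225,345,290)),("top",(355,200,408,235))):
    im=cv2.imread(f"pics/{n}0.png"); hsv=cv2.cvtColor(im,cv2.COLOR_BGR2HSV)
    m=((hsv[...,2]>150)&(hsv[...,1]>60)).astype(np.uint8)
    k=np.zeros_like(m); x0,y0,x1,y1=roi; k[y0:y1,x0:x1]=m[y0:y1,x0:x1]
    c=max(cv2.findContours(k,0,2)[0],key=cv2.contourArea); r=cv2.minAreaRect(c)
    bx=cv2.boxPoints(r); print(n,r); P=np.array([onz(n,q,.045) for q in bx]); print(P.round(4).tolist(),P.mean(0).round(4)); print([np.linalg.norm(P[i]-P[i-1]).round(4) for i in range(4)])
print("base corners top", [onz("top",B(*q),.012).round(4).tolist() for q in((47,66),(487,68),(485,195),(43,192))])
print("base corners scene", [onz("scene",A(*q),.012).round(4).tolist() for q in((152,350),(256,342))])
print("tri base", [tri(A(*a),B(*b))[0].round(4).tolist() for a,b in(((152,348),(485,195)),((256,342),(487,68)))])
print("stop top edges bed-side", [tri(A(*a),B(*b))[0].round(4).tolist() for a,b in(((165,298),(446,177)),((244,292),(446,72)))])
print("jaw face top", [tri(A(*a),B(*b))[0].round(4).tolist() for a,b in(((162,170),(271,167)),((219,166),(271,84)))])
print("housing corners .062", [onz("top",B(*q),.062).round(4).tolist() for q in((47,66),(155,66),(152,178),(47,178))])
print("housing sc", [onz("scene",A(*q),.062).round(4).tolist() for q in((137,37),(217,34),(225,120),(147,122))])
E
```

```text
pinhead [ 0.5601 -0.0257  0.1582] 0.0024
knot [ 0.4634 -0.3623  0.0476] 0.001
scene ((317.9461669921875, 248.9307861328125), (23.938703536987305, 50.48213195800781), 7.125016689300537)
[[0.426, -0.3901, 0.045], [0.4485, -0.2627, 0.045], [0.506, -0.2754, 0.045], [0.4804, -0.4017, 0.045]] [ 0.4652 -0.3325  0.045 ]
[np.float64(0.0557), np.float64(0.1294), np.float64(0.0589), np.float64(0.1289)]
top ((384.0, 214.5), (29.0, 46.0), 90.0)
[[0.5156, -0.2941, 0.045], [0.5156, -0.4194, 0.045], [0.4366, -0.4185, 0.045], [0.4364, -0.2938, 0.045]] [ 0.476  -0.3565  0.045 ]
[np.float64(0.0793), np.float64(0.1253), np.float64(0.079), np.float64(0.1247)]
base corners top [[0.6033, 0.0749, 0.012], [0.6012, -0.2248, 0.012], [0.5151, -0.2234, 0.012], [0.5172, 0.0763, 0.012]]
base corners scene [[0.5128, -0.2242, 0.012], [0.5994, -0.2237, 0.012]]
tri base [[0.5139, -0.2234, 0.0143], [0.6, -0.2248, 0.0144]]
stop top edges bed-side [[0.5246, -0.1978, 0.0517], [0.5912, -0.1978, 0.0527]]
jaw face top [[0.5309, -0.0858, 0.0698], [0.5817, -0.0855, 0.0699]]
housing corners .062 [[0.5959, 0.0621, 0.062], [0.5958, -0.0087, 0.062], [0.5227, -0.0076, 0.062], [0.5227, 0.0609, 0.062]]
housing sc [[0.5239, 0.0625, 0.062], [0.5953, 0.0602, 0.062], [0.592, -0.0335, 0.062], [0.5248, -0.0302, 0.062]]
```

```bash
cat >> h.py <<'E'
def to_tool(goal_grip=None,closing=None):
    """shift in tool axes bringing the grasp point to goal, and turn putting tool y along 'closing' (world angle)"""
    s=ctrl.get_state(); Rm=R.from_rotvec(s["tool_rot"]).as_matrix()
    g=s["position"]+Rm@[0,0,ctrl.grip_point_offset]
    out={"t":round(s["time"],2),"grip":g.round(4),"f":s["ft_force"].round(2),"w":round(float(s["grip_width"]),3),"gf":round(float(s["grip_force"]),1),"toolz":Rm[:,2].round(3),"x":Rm[:,0].round(3)}
    if goal_grip is not None: out["d"]=(Rm.T@(np.asarray(goal_grip)-g)).round(4)
    if closing is not None:
        c=np.array([np.cos(closing),np.sin(closing),0]); v=Rm.T@c; a=np.arctan2(v[1],v[0])-np.pi/2
        out["turn"]=round(float((a+np.pi/2)%np.pi-np.pi/2),4); out["q7"]=round(float(s["joint_positions"][6]),3)
    return out
E
python3 - <<'E'
from h import *
A=lambda u,v:(u/3.1+285-.34,v/3.1+100-.34)
B=lambda u,v:(u/4.2+220-.38,v/4.2+155-.38)
a=[(79,417),(137,417),(134,543),(73,541)]; b=[(599,222),(595,292),(750,309),(756,238)]
# order: scene TL,TR,BR,BL ; world: scene right=+x, down=-y ; top right=-y, up=+x
b=[b[1],b[0],b[3],b[2]]
Pt=np.array([onz("top",B(*q),.045) for q in b]);Ps=np.array([onz("scene",A(*q),.045) for q in a]);T=np.array([tri(A(*p),B(*q))[0] for p,q in zip(a,b)])
for n,P in(("top",Pt),("scene",Ps),("tri",T)):
    ax=P[:2].mean(0)-P[2:].mean(0); w=P[1:3].mean(0)-P[[0,3]].mean(0)
    print(n,P.mean(0).round(4),"len",np.linalg.norm(ax).round(4),"wid",np.linalg.norm(w).round(4),"yaw of y",np.arctan2(ax[1],ax[0]).round(3),np.arctan2(w[1],w[0]).round(3),P[:,2].round(4))
print("knot z, jaw top-front @.053:",[onz("top",B(*q),.053).round(4).tolist() for q in((271,84),(271,167))],[onz("scene",A(*q),.053).round(4).tolist() for q in((160,172),(219,168))])
th=Pt[:2].mean(0)-Pt[2:].mean(0); yaw=np.arctan2(th[1],th[0])-np.pi/2
c=(Pt.mean(0)+Ps.mean(0))/2
print(to_tool([c[0],c[1],.15],yaw))
E
```

```text
top [ 0.467  -0.3464  0.045 ] len 0.1014 wid 0.0459 yaw of y 1.466 -0.078 [0.045 0.045 0.045 0.045]
scene [ 0.466 -0.347  0.045] len 0.1021 wid 0.0455 yaw of y 1.464 -0.098 [0.045 0.045 0.045 0.045]
tri [ 0.4666 -0.3466  0.0439] len 0.1017 wid 0.0458 yaw of y 1.465 -0.083 [0.0454 0.0439 0.0424 0.0441]
knot z, jaw top-front @.053: [[0.585, -0.0834, 0.053], [0.5306, -0.0838, 0.053]] [[0.532, -0.0765, 0.053], [0.5826, -0.0764, 0.053]]
{'t': 0.1, 'grip': array([ 0.183 , -0.6232,  0.2403]), 'f': array([-0.57,  0.39,  0.74]), 'w': 0.998, 'gf': 0.0, 'toolz': array([-0.001,  0.002, -1.   ]), 'x': array([ 0.959,  0.282, -0.   ]), 'd': array([ 0.3499, -0.1852,  0.0905]), 'turn': -1.1801, 'q7': -0.057}
```

The block sits at (0.4665,-0.347) with yaw -0.106, and its measured top height is 0.044, so it is consistent with the text. I'll check the heights along the path before moving.

```bash
python3 - <<'E'
from h import *
for n in("top","scene"):
    D=np.load(f"pics/{n}0d.npy");K,Rm,t=cam(n);v,u=np.mgrid[:400,:640]
    P=(np.stack([u,v,np.ones_like(u)],-1)@np.linalg.inv(K).T*D[...,None]-t)@Rm
    a=np.array([.183,-.623]);b=np.array([.4665,-.347]);L=np.linalg.norm(b-a);e=(b-a)/L
    q=P[...,:2]-a; s=q@e; l=abs(q@np.array([-e[1],e[0]]))
    for k in np.arange(0,.45,.05):
        m=(s>k)&(s<k+.05)&(l<.12)&(D>0); print(n,k.round(2),P[...,2][m].max().round(3) if m.any() else None)
E
```

```text
top 0.0 0.613
top 0.05 0.607
top 0.1 -0.04
top 0.15 -0.003
top 0.2 -0.036
top 0.25 0.007
top 0.3 0.045
top 0.35 0.05
top 0.4 0.052
scene 0.0 0.66
scene 0.05 0.664
scene 0.1 0.632
scene 0.15 -0.001
scene 0.2 -0.036
scene 0.25 0.007
scene 0.3 0.05
scene 0.35 0.052
scene 0.4 0.051
```

The manual's scale: shifts go in shares of 0.8 m and turns go in shares of pi rad. Converting my numbers, 0.35 m / 0.8 = 0.4375, -0.185 m / 0.8 = -0.2313, -1.18 rad / 3.1416 = -0.3756.

Call:
move_tool(rows={"tx": [0.05, 0.1, 0.15, 0.2, 0.25, 0.3, 0.35, 0.4, 0.4375, 0.4375, 0.4375], "ty": [-0.025, -0.05, -0.075, -0.1, -0.125, -0.15, -0.175, -0.2063, -0.2313, -0.2313, -0.2313], "tz": [0, 0, 0, 0, 0.025, 0.05, 0.075, 0.1, 0.1125, 0.1125, 0.1125], "turn": [-0.0446, -0.0891, -0.1337, -0.1783, -0.2228, -0.2674, -0.3119, -0.3501, -0.3756, -0.3756, -0.3756], "finger_gap": [1, 1, 1, 1, 1, 1, 1, 1, 1, 1, 1]})

```text
time: 1.2
position: [0.4672, -0.3466, 0.3141]
tool_rot: [-2.332, -2.103, 0.001]
ft_force: [-0.9, -0.5, 0.6]
grip_width: 1.0
grip_force: 0.0
```

```bash
python3 - <<'E'
from h import *
print(to_tool([.4665,-.3467,.028],-.106))
E
```

```text
{'t': 1.2, 'grip': array([ 0.467 , -0.3465,  0.1506]), 'f': array([-0.85, -0.54,  0.65]), 'w': 1.0, 'gf': 0.0, 'toolz': array([-0.001,  0.001, -1.   ]), 'x': array([0.103, 0.995, 0.001]), 'd': array([-0.0003, -0.0004,  0.1226]), 'turn': 0.003, 'q7': 0.397}
```

To row units: 0.122 m / 0.8 = 0.1525, 0.115 m / 0.8 = 0.1438.

Call:
move_tool(rows={"tx": [0, 0, 0, 0, 0, 0, 0, 0, 0, 0, 0, 0], "ty": [0, 0, 0, 0, 0, 0, 0, 0, 0, 0, 0, 0], "tz": [0.05, 0.0938, 0.125, 0.1438, 0.1525, 0.1525, 0.1525, 0.1525, 0.1525, 0.1525, 0.1525, 0.1525], "turn": [0, 0, 0, 0, 0, 0, 0, 0, 0, 0, 0, 0], "finger_gap": [1, 1, 1, 1, 1, 1, 0.4, 0.4, 0.3, 0.3, 0.3, 0.3]}, grip_force=25)

```text
time: 2.4
position: [0.4669, -0.3475, 0.1929]
tool_rot: [2.335, 2.102, -0.0]
ft_force: [-0.1, -1.0, -0.0]
grip_width: 0.54
grip_force: 0.0
```

```bash
python3 - <<'E'
from h import *
print(to_tool([.4665,-.3467,.15],-.106))
E
```

```text
{'t': 2.4, 'grip': array([ 0.4669, -0.3475,  0.0294]), 'f': array([-0.06, -1.01, -0.  ]), 'w': 0.54, 'gf': 0.0, 'toolz': array([ 0., -0., -1.]), 'x': array([ 0.105,  0.994, -0.   ]), 'd': array([ 0.0008, -0.0005, -0.1206]), 'turn': 0.001, 'q7': 0.343}
```

Call:
move_tool(rows={"tx": [0, 0, 0, 0, 0, 0, 0, 0, 0, 0, 0], "ty": [0, 0, 0, 0, 0, 0, 0, 0, 0, 0, 0], "tz": [0, 0, 0, 0, 0, -0.0125, -0.05, -0.1, -0.125, -0.125, -0.125], "turn": [0, 0, 0, 0, 0, 0, 0, 0, 0, 0, 0], "finger_gap": [0.3, 0.3, 0.3, 0.3, 0.3, 0.3, 0.3, 0.3, 0.3, 0.3, 0.3]}, grip_force=25)

```text
time: 3.5
position: [0.4667, -0.3474, 0.2928]
tool_rot: [2.335, 2.102, -0.0]
ft_force: [0.9, 0.4, -1.6]
grip_width: 0.512
grip_force: 24.9
```

```bash
python3 - <<'E'
from h import *
print(to_tool([.5583,-.1413,.13],-.007))
for n in("scene","top"):
    im,d=ctrl.get_image(n); cv2.imwrite(f"pics/{n}1.png",im[:,:,::-1]); np.save(f"pics/{n}1d.npy",d)
s=cv2.imread("pics/scene1.png")[90:330,230:430];cv2.imwrite("pics/s1c.png",cv2.resize(s,None,fx=2.4,fy=2.4,interpolation=2))
E
```

```text
{'t': 3.5, 'grip': array([ 0.4667, -0.3475,  0.1293]), 'f': array([ 0.87,  0.39, -1.57]), 'w': 0.512, 'gf': 24.9, 'toolz': array([ 0., -0., -1.]), 'x': array([ 0.105,  0.994, -0.   ]), 'd': array([ 0.2146,  0.0695, -0.0008]), 'turn': -0.098, 'q7': 0.389}
```

View pics/s1c.png

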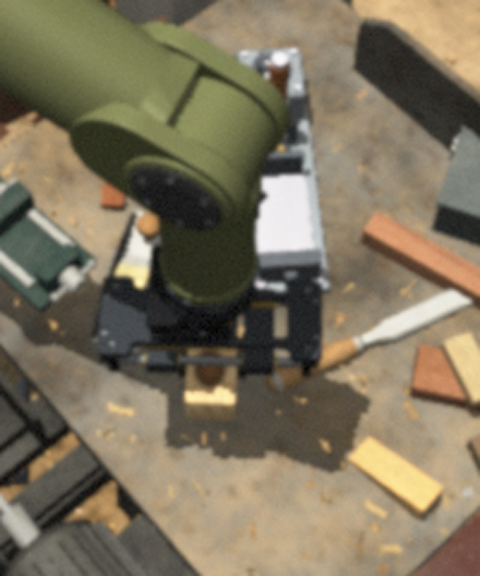

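The block is held: the opening is 44.5 mm, and it hangs under the fingers at crop (210,385). Next I carry it over the clamp.

To row units: 0.2146 m / 0.8 = 0.2683, 0.0695 m / 0.8 = 0.0869, -0.098 rad / 3.1416 = -0.0312.

Call:
move_tool(rows={"tx": [0.0375, 0.0875, 0.1375, 0.1875, 0.2313, 0.2588, 0.2683, 0.2683, 0.2683, 0.2683], "ty": [0.0125, 0.025, 0.0438, 0.0625, 0.075, 0.085, 0.0869, 0.0869, 0.0869, 0.0869], "tz": [0, 0, 0, 0, 0, 0, 0, 0, 0, 0], "turn": [-0.0064, -0.0127, -0.0191, -0.0255, -0.0312, -0.0312, -0.0312, -0.0312, -0.0312, -0.0312], "finger_gap": [0.3, 0.3, 0.3, 0.3, 0.3, 0.3, 0.3, 0.3, 0.3, 0.3]})

```text
time: 4.6
position: [0.5578, -0.1436, 0.2923]
tool_rot: [-2.233, -2.21, 0.002]
ft_force: [-0.6, 0.8, -1.5]
grip_width: 0.519
grip_force: 24.9
```

```bash
python3 - <<'E'
from h import *
print(to_tool([.5583,-.1413,.042],-.007))
E
```

```text
{'t': 4.6, 'grip': array([ 0.5576, -0.1437,  0.1288]), 'f': array([-0.58,  0.79, -1.5 ]), 'w': 0.519, 'gf': 24.9, 'toolz': array([-0.001, -0.001, -1.   ]), 'x': array([ 0.01 ,  1.   , -0.001]), 'd': array([0.0025, 0.0008, 0.0868]), 'turn': -0.0031, 'q7': 0.063}
```

To row units: 0.086 m / 0.8 = 0.1075, 0.083 m / 0.8 = 0.1038.

Call:
move_tool(rows={"tx": [0.0025, 0.0028, 0.0028, 0.0028, 0.0028, 0.0028, 0.0028, 0.0028], "ty": [0.0013, 0.0013, 0.0013, 0.0013, 0.0013, 0.0013, 0.0013, 0.0013], "tz": [0.0375, 0.0688, 0.0875, 0.0975, 0.1038, 0.1075, 0.1075, 0.1075], "turn": [0, 0, 0, 0, 0, 0, 0, 0], "finger_gap": [0.3, 0.3, 0.3, 0.3, 0.3, 0.3, 0.3, 0.3]})

```text
time: 5.4
position: [0.5599, -0.1392, 0.2075]
tool_rot: [2.228, 2.213, 0.001]
ft_force: [0.7, -0.6, -1.0]
grip_width: 0.513
grip_force: 24.9
```

```bash
python3 - <<'E'
from h import *
print(to_tool([.5583,-.1413,.0414],-.007))
E
```

```text
{'t': 5.4, 'grip': array([ 0.5601, -0.1393,  0.044 ]), 'f': array([ 0.72, -0.55, -1.  ]), 'w': 0.513, 'gf': 24.9, 'toolz': array([ 0.001, -0.001, -1.   ]), 'x': array([ 0.007,  1.   , -0.001]), 'd': array([-0.002 , -0.0018,  0.0026]), 'turn': 0.0, 'q7': 0.007}
```

To row units: 0.0025 m / 0.8 = 0.0031, -0.002 m / 0.8 = -0.0025.

Call:
move_tool(rows={"tx": [-0.0025, -0.0025, -0.0025, -0.0025], "ty": [-0.0025, -0.0025, -0.0025, -0.0025], "tz": [0.0013, 0.0031, 0.0031, 0.0031], "turn": [0, 0, 0, 0], "finger_gap": [0.3, 0.3, 0.3, 0.3]})

```text
time: 5.8
position: [0.5575, -0.1416, 0.2048]
tool_rot: [2.229, 2.213, -0.001]
ft_force: [-1.5, -0.0, 5.0]
grip_width: 0.511
grip_force: 24.9
```

```bash
python3 - <<'E'
from h import *
print(to_tool([.5583,-.1413,.0414],-.007))
E
```

```text
{'t': 5.8, 'grip': array([ 0.5575, -0.1417,  0.0413]), 'f': array([-1.53, -0.02,  5.02]), 'w': 0.511, 'gf': 24.9, 'toolz': array([ 0.   , -0.001, -1.   ]), 'x': array([ 0.007,  1.   , -0.001]), 'd': array([ 0.0005,  0.0008, -0.0001]), 'turn': -0.0004, 'q7': 0.01}
```

The block touches the bed: 5 N upward at exactly the expected height. I'll let go and rise.

To row units: -0.19 m / 0.8 = -0.2375, -0.18 m / 0.8 = -0.225.

Call:
move_tool(rows={"tx": [0, 0, 0, 0, 0, 0, 0, 0, 0, -0.0625, -0.125, -0.1875, -0.2375, -0.2375], "ty": [0, 0, 0, 0, 0, 0, 0, 0, 0, 0, 0, 0, 0, 0], "tz": [0, 0, 0, 0, 0, -0.025, -0.075, -0.1375, -0.2, -0.225, -0.225, -0.225, -0.225, -0.225], "turn": [0, 0, 0, 0, 0, 0, 0, 0, 0, 0, 0, 0, 0, 0], "finger_gap": [0.8, 0.8, 0.8, 0.8, 0.8, 0.8, 0.8, 0.8, 0.8, 0.8, 0.8, 0.8, 0.8, 0.8]})

```text
time: 7.2
position: [0.5534, -0.3398, 0.3831]
tool_rot: [2.241, 2.2, -0.007]
ft_force: [-0.4, -0.6, -0.7]
grip_width: 0.801
grip_force: 0.0
```

```bash
python3 - <<'E'
from h import *
print(to_tool())
for n in("scene","top"):
    im,d=ctrl.get_image(n); cv2.imwrite(f"pics/{n}2.png",im[:,:,::-1]); np.save(f"pics/{n}2d.npy",d)
s=cv2.imread("pics/scene2.png")[95:225,310:390];t=cv2.imread("pics/top2.png")[155:220,220:350]
s=cv2.resize(s,None,fx=4,fy=4,interpolation=2);t=cv2.resize(t,None,fx=3.6,fy=3.6,interpolation=2)
o=np.zeros((520,800,3),np.uint8);o[:s.shape[0],:s.shape[1]]=s;o[:t.shape[0],325:325+t.shape[1]]=t
cv2.imwrite("pics/c3.png",o)
E
```

```text
{'t': 7.2, 'grip': array([ 0.5531, -0.3404,  0.2196]), 'f': array([-0.41, -0.64, -0.74]), 'w': 0.801, 'gf': 0.0, 'toolz': array([-0.002, -0.004, -1.   ]), 'x': array([ 0.018,  1.   , -0.004])}
```

View pics/c3.png

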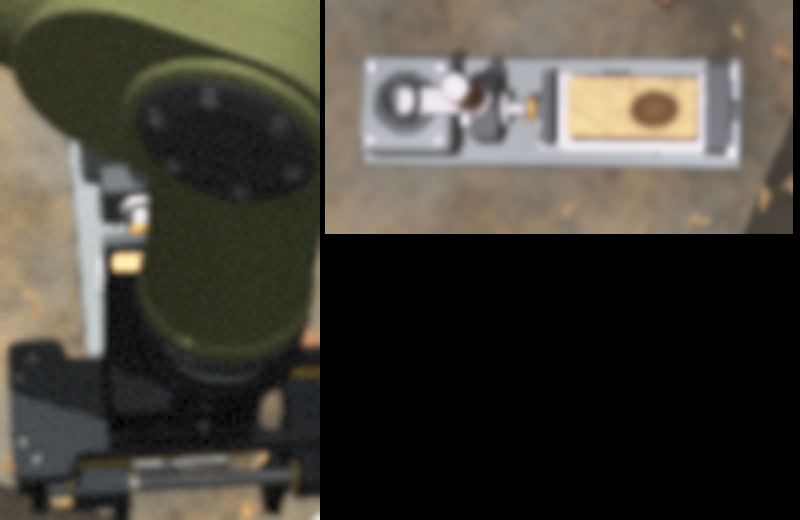

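The block lies on the bed at composite (635,107), square and clear of both the stop and the jaw. Next I refine the sleeve and the axis.

```bash
python3 - <<'E'
from h import *
def blob(n,c,r,f):
    im=cv2.imread(f"pics/{n}0.png").astype(int); m=np.zeros(im.shape[:2],np.uint8)
    x,y=map(int,c); sub=im[y-r:y+r+1,x-r:x+r+1]; m[y-r:y+r+1,x-r:x+r+1]=f(sub)
    k,l,st,ce=cv2.connectedComponentsWithStats(m)
    return [(st[i,4],ce[i].round(2).tolist()) for i in range(1,k) if st[i,4]>4]
w=lambda s:s.min(-1)>185
br=lambda s:(s[...,2]-s[...,0]>35)
for n,c in(("scene",(346,114)),("top",(256,180)),("top",(242,183))):
    print(n,"white",blob(n,c,9,w),"brown",blob(n,c,11,br))
p=[.5598,-.0265,.155]; print(px("scene",p),px("top",p))
q=[.5598,-.0265,.085]; print(px("scene",q),px("top",q))
print("hub@.085",onz("top",(241.6,182.9),.085).round(4), "sleeve head top@.155",onz("top",(255.8,178.4),.155).round(4),"scene@.155",onz("scene",(346,114.2),.155).round(4))
E
```

```text
scene white [(np.int32(46), [347.15, 113.13])] brown [(np.int32(143), [345.93, 106.31]), (np.int32(44), [345.27, 121.66])]
top white [(np.int32(6), [251.0, 173.5]), (np.int32(88), [252.65, 181.08])] brown []
top white [(np.int32(16), [241.88, 182.5]), (np.int32(30), [249.13, 182.7])] brown []
[346.27298864 115.18089559] [256.39455308 179.19861368]
[345.28686126 131.8852592 ] [261.37561098 182.44333891]
hub@.085 [0.5587 0.0266 0.085 ] sleeve head top@.155 [ 0.5618 -0.025   0.155 ] scene@.155 [ 0.5594 -0.0234  0.155 ]
```

To row units: 0.313 m / 0.8 = 0.3913, 0.305 m / 0.8 = 0.3813.

Call:
move_tool(rows={"tx": [0.05, 0.1125, 0.175, 0.2375, 0.3, 0.35, 0.3813, 0.3913, 0.3913, 0.3913, 0.3913, 0.3913], "ty": [0, 0, 0, 0, 0, 0, 0, 0, 0, 0, 0, 0], "tz": [0, 0, 0, 0, 0, 0, 0, 0, 0, 0, 0, 0], "turn": [0, 0, 0, 0, 0, 0, 0, 0, 0, 0, 0, 0], "finger_gap": [0.8, 0.8, 0.8, 0.8, 0.8, 0.8, 0.8, 0.8, 0.8, 0.8, 0.8, 0.8]})

```text
time: 8.5
position: [0.5584, -0.0199, 0.384]
tool_rot: [-2.232, -2.211, 0.001]
ft_force: [-0.6, -0.4, -0.1]
grip_width: 0.8
grip_force: 0.0
```

```bash
python3 - <<'E'
from h import *
print(to_tool([.5603,-.0265,.117],-.007))
E
```

```text
{'t': 8.5, 'grip': array([ 0.5584, -0.02  ,  0.2205]), 'f': array([-0.56, -0.38, -0.09]), 'w': 0.8, 'gf': 0.0, 'toolz': array([-0., -0., -1.]), 'x': array([ 0.01,  1.  , -0.  ]), 'd': array([-0.0065,  0.002 ,  0.1035]), 'turn': -0.0028, 'q7': -0.115}
```

To row units: 0.1035 m / 0.8 = 0.1294, 0.1 m / 0.8 = 0.125.

Call:
move_tool(rows={"tx": [-0.0081, -0.0081, -0.0081, -0.0081, -0.0081, -0.0081, -0.0081, -0.0081, -0.0081], "ty": [0.0025, 0.0025, 0.0025, 0.0025, 0.0025, 0.0025, 0.0025, 0.0025, 0.0025], "tz": [0, 0, 0.0375, 0.075, 0.1063, 0.125, 0.1294, 0.1294, 0.1294], "turn": [0, 0, 0, 0, 0, 0, 0, 0, 0], "finger_gap": [0.8, 0.8, 0.8, 0.8, 0.8, 0.8, 0.8, 0.8, 0.8]})

```text
time: 9.4
position: [0.561, -0.0246, 0.282]
tool_rot: [2.228, 2.212, 0.002]
ft_force: [0.4, 0.1, 1.0]
grip_width: 0.801
grip_force: 0.0
```

```bash
python3 - <<'E'
from h import *
print(to_tool([.5603,-.0265,.117],-.007))
im,d=ctrl.get_image("top"); cv2.imwrite("pics/top3.png",im[:,:,::-1])
im,d=ctrl.get_image("scene"); cv2.imwrite("pics/scene3.png",im[:,:,::-1])
print(px("scene",[.5603,-.0265,.117]),px("top",[.5603,-.0265,.117]))
E
```

```text
{'t': 9.4, 'grip': array([ 0.5613, -0.0246,  0.1185]), 'f': array([0.36, 0.11, 0.98]), 'w': 0.801, 'gf': 0.0, 'toolz': array([ 0.002, -0.   , -1.   ]), 'x': array([ 0.007,  1.   , -0.   ]), 'd': array([-0.0019, -0.001 ,  0.0015]), 'turn': -0.0, 'q7': -0.158}
[345.91871627 124.44444638] [259.18429845 180.82223535]
```

To row units: -0.0019 m / 0.8 = -0.0024, 0.0015 m / 0.8 = 0.0019.

Call:
move_tool(rows={"tx": [-0.0024, -0.0024, -0.0024, -0.0024, -0.0024, -0.0024, -0.0024, -0.0024, -0.0024, -0.0024, -0.0024], "ty": [-0.0013, -0.0013, -0.0013, -0.0013, -0.0013, -0.0013, -0.0013, -0.0013, -0.0013, -0.0013, -0.0013], "tz": [0.0019, 0.0019, 0.0019, 0.0019, 0.0019, 0.0019, 0.0019, 0.0019, 0.0019, 0.0019, 0.0019], "turn": [0, 0, 0, 0, 0, 0, 0, 0, 0, 0, 0], "finger_gap": [0.8, 0.5, 0.5, 0.4, 0.35, 0.3, 0.1, 0.1, 0.1, 0.1, 0.1]}, grip_force=40)

```text
time: 10.6
position: [0.5603, -0.0266, 0.2794]
tool_rot: [2.228, 2.212, 0.004]
ft_force: [4.8, 0.3, -3.1]
grip_width: 0.241
grip_force: 40.0
```

```bash
python3 - <<'E'
from h import *
print(to_tool([.5603,-.0265,.117],-.007))
E
```

```text
{'t': 10.6, 'grip': array([ 0.5609, -0.0266,  0.1159]), 'f': array([ 4.82,  0.25, -3.11]), 'w': 0.241, 'gf': 40.0, 'toolz': array([ 0.004,  0.   , -1.   ]), 'x': array([0.007, 1.   , 0.   ]), 'd': array([ 0.0001, -0.0006, -0.0011]), 'turn': -0.0, 'q7': -0.155}
```

The sleeve is held (opening 21 mm). I'll start winding: with phi the crank angle from here, the rows are (r(1-cos), -r sin).

To row units: -0.0354 m / 0.8 = -0.0443, -0.0311 m / 0.8 = -0.0389.

Call:
move_tool(rows={"tx": [0.0004, 0.0014, 0.0031, 0.0054, 0.0084, 0.012, 0.0161, 0.0161, 0.0161], "ty": [-0.0069, -0.0136, -0.0204, -0.0268, -0.033, -0.0389, -0.0443, -0.0443, -0.0443], "tz": [0, 0, 0, 0, 0, 0, 0, 0, 0], "turn": [0, 0, 0, 0, 0, 0, 0, 0, 0], "finger_gap": [0.1, 0.1, 0.1, 0.1, 0.1, 0.1, 0.1, 0.1, 0.1]}, grip_force=40)

```text
time: 11.5
position: [0.525, -0.0142, 0.2794]
tool_rot: [2.227, 2.21, 0.004]
ft_force: [5.7, -2.3, -4.7]
grip_width: 0.241
grip_force: 40.0
```

```bash
cat >> h.py <<'E'
def crank(c=(.559,.0275)):
    s=ctrl.get_state(); Rm=R.from_rotvec(s["tool_rot"]).as_matrix(); g=s["position"]+Rm@[0,0,ctrl.grip_point_offset]
    v=g[:2]-c; th=np.arctan2(-v[1],v[0])%(2*np.pi); tg=np.array([-np.sin(th),-np.cos(th)]); rd=v/np.linalg.norm(v); f=np.array(s["ft_force"])[:2]
    print("t %.1f grip %s th %.3f r %.4f push %.2f radial %.2f gf %.1f w %.3f"%(s["time"],g.round(4),th,np.linalg.norm(v),-f@tg,f@rd,s["grip_force"],s["grip_width"]),"fz %.1f"%s["ft_force"][2])
E
python3 -c "from h import *; crank()"
```

```text
t 11.5 grip [ 0.5257 -0.0143  0.1159] th 2.243 r 0.0534 push 5.86 radial -1.75 gf 40.0 w 0.241 fz -4.7
```

To row units: 0.0437 m / 0.8 = 0.0546, 0.0382 m / 0.8 = 0.0478.

Call:
move_tool(rows={"tx": [0.0048, 0.0099, 0.0155, 0.0215, 0.0278, 0.0343, 0.041, 0.0478, 0.0546, 0.0546, 0.0546], "ty": [-0.0051, -0.0096, -0.0136, -0.017, -0.0199, -0.022, -0.0235, -0.0244, -0.0245, -0.0245, -0.0245], "tz": [0, 0, 0, 0, 0, 0, 0, 0, 0, 0, 0], "turn": [0, 0, 0, 0, 0, 0, 0, 0, 0, 0, 0], "finger_gap": [0.1, 0.1, 0.1, 0.1, 0.1, 0.1, 0.1, 0.1, 0.1, 0.1, 0.1]}, grip_force=40)

```text
time: 12.6
position: [0.5052, 0.028, 0.2793]
tool_rot: [2.229, 2.209, -0.003]
ft_force: [2.0, -6.3, -1.0]
grip_width: 0.242
grip_force: 40.0
```

```bash
python3 -c "from h import *; crank()"
```

```text
t 12.6 grip [0.5054 0.0273 0.1158] th 3.138 r 0.0536 push 6.27 radial -1.95 gf 40.0 w 0.242 fz -1.0
```

To row units: 0.0395 m / 0.8 = 0.0494, 0.0354 m / 0.8 = 0.0443.

Call:
move_tool(rows={"tx": [0.0069, 0.0136, 0.0204, 0.0268, 0.033, 0.0389, 0.0443, 0.0494, 0.0494, 0.0494], "ty": [0.0004, 0.0014, 0.0031, 0.0054, 0.0084, 0.012, 0.0161, 0.0209, 0.0209, 0.0209], "tz": [0, 0, 0, 0, 0, 0, 0, 0, 0, 0], "turn": [0, 0, 0, 0, 0, 0, 0, 0, 0, 0], "finger_gap": [0.1, 0.1, 0.1, 0.1, 0.1, 0.1, 0.1, 0.1, 0.1, 0.1]}, grip_force=40)

```text
time: 13.6
position: [0.5214, 0.0676, 0.2793]
tool_rot: [2.23, 2.211, -0.007]
ft_force: [-2.9, -5.6, 3.7]
grip_width: 0.244
grip_force: 40.0
```

```bash
python3 -c "from h import *; crank()"
```

```text
t 13.6 grip [0.521  0.0669 0.1158] th 3.946 r 0.0548 push 5.93 radial -2.04 gf 40.0 w 0.244 fz 3.7
```

To row units: 0.0134 m / 0.8 = 0.0168, 0.0096 m / 0.8 = 0.012.

Call:
move_tool(rows={"tx": [0.0045, 0.0085, 0.012, 0.012, 0.012], "ty": [0.0051, 0.0108, 0.0168, 0.0168, 0.0168], "tz": [0, 0, 0, 0, 0], "turn": [0, 0, 0, 0, 0], "finger_gap": [0.1, 0.1, 0.1, 0.1, 0.1]}, grip_force=40)

```text
time: 14.1
position: [0.5346, 0.0775, 0.2792]
tool_rot: [2.23, 2.212, -0.008]
ft_force: [-4.1, -4.4, 4.5]
grip_width: 0.242
grip_force: 40.0
```

```bash
python3 -c "from h import *; crank()"
```

```text
t 14.1 grip [0.534  0.0768 0.1157] th 4.243 r 0.0553 push 5.70 radial -2.07 gf 40.0 w 0.242 fz 4.5
```

4.24 to 4.54:

To row units: 0.0156 m / 0.8 = 0.0195, 0.0102 m / 0.8 = 0.0128.

Call:
move_tool(rows={"tx": [0.0028, 0.005, 0.0065, 0.0065, 0.0065], "ty": [0.0063, 0.0128, 0.0195, 0.0195, 0.0195], "tz": [0, 0, 0, 0, 0], "turn": [0, 0, 0, 0, 0], "finger_gap": [0.1, 0.1, 0.1, 0.1, 0.1]}, grip_force=40)

```text
time: 14.6
position: [0.5497, 0.083, 0.2792]
tool_rot: [-2.23, -2.212, 0.01]
ft_force: [-5.8, -4.9, 6.2]
grip_width: 0.241
grip_force: 40.0
```

```bash
python3 -c "from h import *; crank()"
```

```text
t 14.6 grip [0.5489 0.0824 0.1157] th 4.531 r 0.0558 push 6.57 radial -3.82 gf 40.0 w 0.241 fz 6.2
```

To row units: 0.0164 m / 0.8 = 0.0205, 0.0109 m / 0.8 = 0.0136.

Call:
move_tool(rows={"tx": [0.0006, 0.0005, -0.0003, -0.0003, -0.0003], "ty": [0.0068, 0.0136, 0.0205, 0.0205, 0.0205], "tz": [0, 0, 0, 0, 0], "turn": [0, 0, 0, 0, 0], "finger_gap": [0.1, 0.1, 0.1, 0.1, 0.1]}, grip_force=40)

```text
time: 15.1
position: [0.5654, 0.0839, 0.2792]
tool_rot: [-2.227, -2.211, 0.011]
ft_force: [-9.4, -1.6, 8.6]
grip_width: 0.244
grip_force: 40.0
```

```bash
python3 -c "from h import *; crank()"
```

```text
t 15.1 grip [0.5642 0.0835 0.1157] th 4.805 r 0.0562 push 9.18 radial -2.46 gf 40.0 w 0.244 fz 8.6
```

```bash
python3 - <<'E'
from h import *
P=[]
for n in("scene","top"):
    im,d=ctrl.get_image(n); cv2.imwrite(f"pics/{n}4.png",im[:,:,::-1]); P.append(im[:,:,::-1])
crank()
s=cv2.resize(P[0][95:225,310:390],None,fx=4,fy=4,interpolation=2);t=cv2.resize(P[1][155:220,220:350],None,fx=3.6,fy=3.6,interpolation=2)
o=np.zeros((520,800,3),np.uint8);o[:520,:320]=s;o[:t.shape[0],325:325+t.shape[1]]=t
cv2.imwrite("pics/c4.png",o)
E
```

```text
t 15.2 grip [0.5642 0.0835 0.1157] th 4.805 r 0.0562 push 7.85 radial -2.82 gf 40.0 w 0.241 fz 8.3
```

View pics/c4.png

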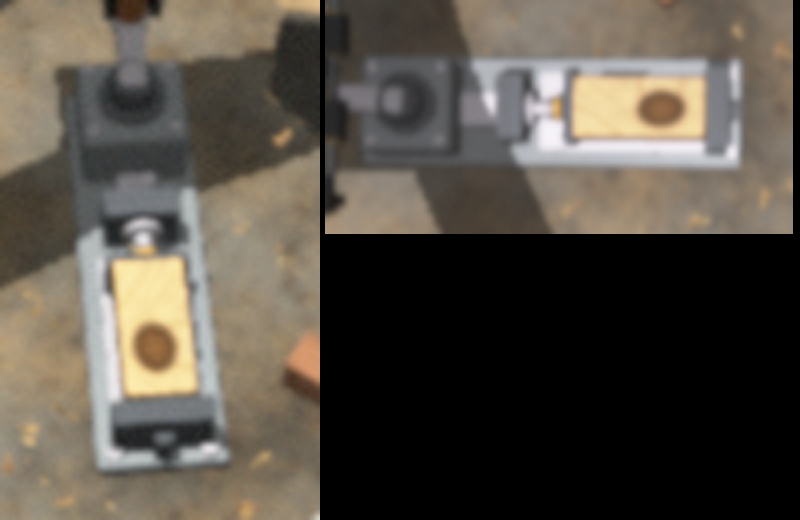

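The offcut now bears on the end stop at composite (705,105) and the jaw plate touches it at (568,105), so the force rise is the jaw gripping. I'll do another 0.2 rad.

The manual's scale: shifts go in shares of 0.8 m and turns go in shares of pi rad. Converting my numbers, 0.0107 m / 0.8 = 0.0134, 0.0054 m / 0.8 = 0.0068.

Call:
move_tool(rows={"tx": [-0.0013, -0.0031, -0.0031, -0.0031], "ty": [0.0068, 0.0134, 0.0134, 0.0134], "tz": [0, 0, 0, 0], "turn": [0, 0, 0, 0], "finger_gap": [0.1, 0.1, 0.1, 0.1]}, grip_force=40)

```text
time: 15.6
position: [0.5755, 0.0822, 0.2792]
tool_rot: [-2.225, -2.211, 0.011]
ft_force: [-11.5, -0.1, 9.7]
grip_width: 0.243
grip_force: 40.0
```

```bash
python3 - <<'E'
from h import *
crank()
for i in range(4): ctrl.get_image("top"); crank()
E
```

```text
t 15.6 grip [0.5742 0.0819 0.1157] th 4.984 r 0.0565 push 11.01 radial -3.16 gf 40.0 w 0.243 fz 9.7
t 15.7 grip [0.5741 0.0819 0.1157] th 4.983 r 0.0565 push 11.01 radial -3.11 gf 40.0 w 0.244 fz 9.9
t 15.7 grip [0.5741 0.0819 0.1157] th 4.983 r 0.0565 push 10.81 radial -3.79 gf 40.0 w 0.239 fz 9.4
t 15.8 grip [0.5741 0.0819 0.1157] th 4.984 r 0.0564 push 10.44 radial -3.11 gf 40.0 w 0.247 fz 9.8
t 15.8 grip [0.5741 0.0819 0.1157] th 4.983 r 0.0564 push 9.17 radial -3.81 gf 40.0 w 0.243 fz 8.5
```

The push is about 10.5 N against a free run of about 6.0 N. That is roughly 4.5 N more, or about 42-45 N of grip. I'll let go and rise.

To row units: -0.15 m / 0.8 = -0.1875, -0.14 m / 0.8 = -0.175.

Call:
move_tool(rows={"tx": [0, 0, 0, 0, 0, 0, 0, 0, 0, 0, 0, -0.05, 0, 0.05, 0.1, 0.1375, 0.1375, 0.1375], "ty": [0, 0, 0, 0, 0, 0, 0, 0, 0, 0, 0, 0, 0, 0, 0, 0, 0, 0], "tz": [0, 0, 0, 0, 0, 0, 0, -0.025, -0.075, -0.1375, -0.175, -0.1875, -0.1875, -0.1875, -0.1875, -0.1875, -0.1875, -0.1875], "turn": [0, 0, 0, 0, 0, 0, 0, 0, 0, 0, 0, 0, 0, 0, 0, 0, 0, 0], "finger_gap": [0.8, 0.8, 0.8, 0.8, 0.8, 0.8, 0.8, 0.8, 0.8, 0.8, 0.8, 0.8, 0.8, 0.8, 0.8, 0.8, 0.8, 0.8]})

```text
time: 17.6
position: [0.5784, 0.1922, 0.4291]
tool_rot: [2.227, 2.216, -0.001]
ft_force: [0.5, -0.7, 0.1]
grip_width: 0.801
grip_force: 0.0
```

```bash
python3 - <<'E'
from h import *
print(to_tool())
P=[]
for n in("scene","top"):
    im,d=ctrl.get_image(n); P.append(im[:,:,::-1])
s=cv2.resize(P[0][95:225,310:390],None,fx=4,fy=4,interpolation=2);t=cv2.resize(P[1][155:270,220:350],None,fx=3.6,fy=3.6,interpolation=2)
o=np.zeros((520,800,3),np.uint8);o[:520,:320]=s;o[:t.shape[0],325:325+t.shape[1]]=t
cv2.imwrite("pics/c5.png",o)
E
```

```text
{'t': 17.6, 'grip': array([0.5784, 0.1922, 0.2656]), 'f': array([ 0.52, -0.7 ,  0.05]), 'w': 0.801, 'gf': 0.0, 'toolz': array([-0., -0., -1.]), 'x': array([ 0.005,  1.   , -0.   ])}
```

View pics/c5.png

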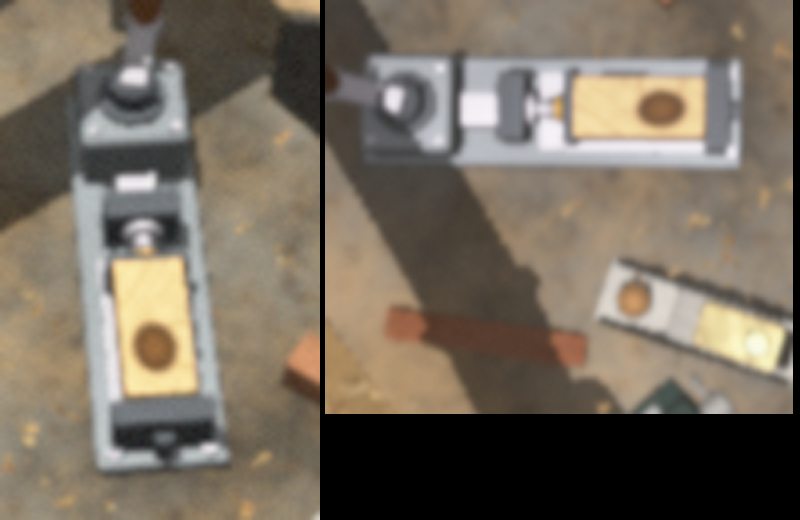

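The picture shows the offcut square between stop and jaw at composite (637,105). The crank is still at about 5 rad with its sleeve at (335,85), the arm is clear, and the plane and strip are where they lay. I'm handing in.

```bash
python3 -c "from bench import ctrl; print(ctrl.close_job())"
```

```text
the job is handed in; nothing more can be done
None
```

I handed the job in at 17.6 s with no verdict returned: the offcut sits square against the end stop, and I stopped winding at about 4.5 N over the free-running push (roughly 42–45 N of grip, estimated, not measured directly), then let go without backing off; the plane and strip look unmoved, and the arm never went near the wedge, though it was outside my last picture.

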